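# Set the span of the tension gauge

## Task

Set the span of the bench tension gauge: pull its sprung slide out by the black post until the slide's pointer is level with the red mark, hold it there for about a second, and let the slide go back fully home. Then take the small dark-grey screwdriver out of the blue rack, reach its blade down through the yellow-ringed hole in the top of the gauge and press the recessed red button fully down. Finish while still holding the screwdriver upright on the button, keeping it down; leave the red mark, the other two screwdrivers, the battery, the solder reel and the blue circuit board where they are.

Things in the scene. Friction and masses are not known exactly. Their poses are not given: they have to be found in the camera images.
- gauge: The tension gauge, fixed: a grey case 130 (x) x 90 (y) x 60 mm high, origin at the centre of its underside. From its -x face a dark steel bed 70 mm wide, 10 mm high runs out to x = -213 mm, with the sprung slide on it. The slide is pulled along the gauge's own -x axis. Dark green display on top.
- pull_post (a point): Grip point on the slide's upright black post, on its axis, 45 mm above the worktop. Post: 16 mm round from 24 to 58 mm above the worktop, 19 mm head up to 63; on a carriage 26 x 26 mm, top at 24. Axis 45 mm from the case when home. A thin black pointer stands out to the gauge's +y side in line with the axis: it is level with the mark when pull_post and red_mark have the same x in the gauge's frame.
- red_mark (a point): Where pull_post must be when the pointer is level with the red mark: on the post's line of travel, 45 mm above the worktop. The small red marker itself sits beside it on the bed, 20 to 39 mm to the gauge's +y side, under 15 mm high, 35 to 55 mm further out than the post at the start; it stays put unless pushed.
- slide (a joint): How far the slide is pulled out, m: 0 home, 0.07 at the stop. A spring pulls it home with 2.4 N at 0, rising by 80 N per metre (6.8 N at 0.055); it goes home by itself when let go.
- aperture (a point): Centre of the mouth of the yellow-ringed hole in the gauge's top, 60 mm above the worktop. The hole is vertical, 12 mm wide, slightly countersunk, through a lid 8 mm thick with a hollow below it.
- button_top (a point): Centre of the top of the recessed red button, 18 mm wide, under the hole; 22 mm below the hole's mouth when up. It moves with the button.
- button (a joint): How far the button is pressed, m: 0 up, 0.005 fully down. Its spring takes 2 N to start and 5 N fully down, and lifts it when released.
- rack: The blue screwdriver rack, fixed: top plate 44 (x) x 170 (y) x 26 mm, its top 100 mm above the worktop, base 70 x 190 mm; origin at the centre of its underside. Three 7.5 mm holes 55 mm apart in a row along its y axis; the three screwdrivers hang in them by their handles in any order. All handles reach 84 mm above the top plate.
- driver_grip (a point): Centre of the part to grip of the small dark-grey screwdriver, on its axis, 29 mm below the top of the handle. The handle is round, about 13.5 mm thick and 84 mm long, its z axis along the tool, upward at the start. The shank below it is 5 mm thick and 56 mm long. 55 g.
- driver_tip (a point): End of the blade of the small dark-grey screwdriver, on its axis, 111 mm below driver_grip.
- driver_yellow: Bystander: yellow-handled screwdriver in the rack, handle 21 mm thick; origin on its axis at the lower end of its handle.
- driver_red: Bystander: red-handled screwdriver in the rack, handle 23 mm thick; origin on its axis at the lower end of its handle.
- battery: Bystander: black 9 V block battery lying on the worktop, 26 x 52 x 18 mm, origin at the centre of its underside.
- reel: Bystander: reel of solder with blue flanges, 55 mm wide, 30 mm high, origin at the centre of its underside.
- blue_board: Bystander: small blue circuit board lying flat, 35 x 49 x 14 mm, origin at the centre of its underside.

How it is judged:
On the way, in this order (a step that is already met when the one before it is completed fails the run):
1. the slide is held by its post with the pointer within 4 mm of the red mark for 0.7 s (x of pull_post in the frame of red_mark between -0.004 and 0.004 m and contact force between the fingers and slide above 0.5 N and value of joint button below 0.002 m), for 0.7 s.
2. the slide is back home and let go (value of joint slide below 0.004 m and contact force between each of the arm, the fingers and slide below 0.1 N), for 0.2 s.
3. the screwdriver's blade, held by the fingers, has gone through the hole and pressed the button down (value of joint button above 0.004 m and contact force between driver and button above 1 N and horizontal distance between driver_tip and aperture below 0.01 m and z of driver_tip in the frame of aperture below -0.018 m and contact force between the fingers and driver above 1 N and angle between driver_tip's own z axis and vertical below 0.35 rad), for 0.3 s.
At the end, for the whole second after the job is handed in: The small screwdriver, gripped by the fingers and within 20 degrees of upright, reaches through the hole (tip at least 18 mm below its mouth) and keeps the button at least 4 of its 5 mm down with more than 1 N; the slide is within 4 mm of home (all of step 3 and value of joint slide below 0.004 m); the arm keeps its last pose, push and grip.
It fails at once if the battery is moved by more than 3 cm (distance of battery from where it was at the start of the episode above 0.03 m).
It fails at once if the solder reel is moved by more than 3 cm (distance of reel from where it was at the start of the episode above 0.03 m).
It fails at once if the blue circuit board is moved by more than 3 cm (distance of blue_board from where it was at the start of the episode above 0.03 m).
It fails at once if the red mark is pushed by more than 6 mm along the gauge (distance of red_mark from where it was at the start of the episode above 0.006 m).
It fails at once if the yellow or the red screwdriver is moved by more than 3 cm (distance of any of driver_yellow, driver_red from where it was at the start of the episode above 0.03 m).
It also fails if it takes over 64 s, if anything falls off the work surface, if the arm or the gripper's body presses on something with over 40 N, if the wrist force passes 120 N, or if a joint passes its speed limit or range.

## Robot

A 6-joint arm with a two-finger parallel gripper is mounted at the origin on a cart in front of the work surface, level with it; the furniture and walls round the work are solid. World frame = base frame: x ahead of the robot, y to its left, z up, the work surface at z = 0. Lengths are in m, angles in rad, forces in N, time in s.
With the tool pointing down it reaches from about 0.375 to 0.9 m from the base axis. Payload 3.1 kg.
Tool frame: the origin (TCP) lies on the centre line of the jaws, within the pads' length; the fingertips stand ahead of it and the grasp point (between the pads) lies 3 mm ahead of it (robot.tip_reach is the z of the fingertips in the tool frame, in m); z points along the fingers, y is the line along which they close (so a half turn about z gives the same grasp; the last joint's range is limited). The gripper opens to 87 mm and grips with 3 to 60 N. Pads are 19 mm wide; open, the fingers measure 117 mm over their backs; the gripper's body (75 mm by 190 mm) begins 51 mm behind the grasp point.
Start: joints at [-1.375, 0.527, 1.433, -0, 1.181, -0.178], TCP at [0.228, -0.582, 0.245] pointing down, gripper open.
Joint ranges: [-3.08, 3.08], [-0.75, 2.2], [0.22, 2.44], [-1.43, 4.57], [0, 2.65], [-2.85, 2.85]. Speed limits (rad/s): [2.79, 2.79, 3.14, 3.14, 3.14, 3.14].

## Interface

Orientations are given as a unit quaternion [x, y, z, w].
In Python, from rig import sensors, eyes, ticket, robot gives the robot as it stands.
- The arm moves only by the tool drive_tool, never from a script. Its argument "deltas" is a list that holds one entry, the list of rows, each a list of 6 numbers: the shift along the tool's x, y, z in mm, then the turn, a rotation vector about the tool's x, y, z in rad. A call has 1 to 8 rows; each row shifts and turns the commanded pose from where the row before left it, along the tool's axes as they then stand; what a row does not reach is not made up. A row lasts 1/12 s, in which the tool goes at most 41.7 mm and 7.16 degrees, less where a joint would pass 70% of its speed; a pose out of reach is approached as far as the arm can. A call is refused whole if a number of a shift passes 41.7 or a number of a turn 0.125, either way. A call with a gripper value outside its range is refused whole. "gripper" is the opening in per cent of the stroke, from 0 (shut) to 100 (fully open), set as the call begins (left out, the last holds). The fingers move at their own pace and stop on an object; "squeeze" is the grip in N (left out, the last holds). Time passes only in rows, so rows that do not move let the fingers close. It gives the time, the measured TCP pose, the force, the opening and the grip force at its end, in the units of the state.
- sensors.get_obs(): the state, without advancing time (a new reading comes with each control period).
- eyes.camera(name): name is "side" or "top"; returns a dict with "img" (384x512x3 uint8, red, green, blue), "fov_y" (degrees; the focal length in pixels is half the picture's height over the tangent of half this angle, whatever the lens; pixels are square), "cx", "cy" (the principal point, pixels), "D" ([k1, k2, p1, p2, k3] as OpenCV has them; the pictures are not rectified), "xyz" and "attitude" of the camera in the world. Camera axes: x right, y up, looking along -z (the intrinsics and any distortion apply to the point x, -y, -z); pixel columns grow to the right and rows downward; lengths in m; the calibration is good to about 2 mm. A picture is of the moment at which its call begins. There is no depth.
- ticket.hand_in(): hands the job in; it is judged then, once.
The state is a dict: "time": time; "q": joint angles; "joint_velocities": joint speeds; "joint_torque": joint torques, N m; "position": TCP position; "tool_rot": TCP orientation; "ft_force": force on the tool from outside, world axes, zero at the start; "moment": the same for the moment, N m; "grip_width": finger opening in m; "grip_force": force on a finger pad.
Only numpy, scipy, OpenCV 4.12 (cv2) and the standard library are available. Lean on these libraries where they do the work, as an engineer would, in place of code of your own. Each camera call takes 0.05 s, during which the arm holds its last target. There are 200 camera calls.

## Working session

There is one attempt and no reset: what is moved stays moved. The work goes in short steps, Python scripts to look and compute and a tool call to move; the robot and the scene stay as the last step left them, time stands still between calls to the robot, and variables do not carry over. Pictures are saved under pics/ and viewed, at most 10 in all, crops included, and the job is handed in when it is done.

Besides the shell and the picture viewer there is one more tool, called as name(argument=value, ...) on one line, values as JSON. drive_tool: Moves the arm, as the interface text tells. Its arguments: {"type":"object","properties":{"deltas":{"type":"array"},"gripper":{"type":"number"},"squeeze":{"type":"number"}},"required":["deltas"]}

```bash
ls; mkdir -p pics; cat > h.py <<'E'
import numpy as np, cv2
from scipy.spatial.transform import Rotation as R
from rig import sensors, eyes, ticket, robot
def K(c):
    f=c["img"].shape[0]/2/np.tan(np.radians(c["fov_y"])/2)
    return np.array([[f,0,c["cx"]],[0,f,c["cy"]],[0,0,1.]])
def att(c):
    a=np.array(c["attitude"],float)
    return R.from_quat(a) if a.shape==(4,) else R.from_matrix(a)
def ray(c,uv):
    p=cv2.undistortPoints(np.array(uv,float).reshape(-1,1,2),K(c),np.array(c["D"],float)).reshape(-1,2)
    return np.array(c["xyz"]),att(c).apply(np.c_[p[:,0],-p[:,1],-np.ones(len(p))])
def onz(c,uv,z):
    o,d=ray(c,uv); return o+d*((z-o[2])/d[:,2])[:,None]
def proj(c,P):
    q=att(c).inv().apply(np.atleast_2d(P)-np.array(c["xyz"])); q=q*[1,-1,-1]
    return cv2.projectPoints(q,np.zeros(3),np.zeros(3),K(c),np.array(c["D"],float))[0].reshape(-1,2)
def tri(c1,u1,c2,u2):
    o1,d1=ray(c1,u1);o2,d2=ray(c2,u2);d1=d1[0]/np.linalg.norm(d1[0]);d2=d2[0]/np.linalg.norm(d2[0])
    s=np.linalg.lstsq(np.c_[d1,-d2],o2-o1,rcond=None)[0]
    a=o1+s[0]*d1;b=o2+s[1]*d2
    return (a+b)/2,np.linalg.norm(a-b)
E
python3 - <<'E'
from h import *
for n in("top","side"):
    c=eyes.camera(n); cv2.imwrite(f"pics/{n}0.png",cv2.resize(c["img"][:,:,::-1],None,fx=1.5,fy=1.5)); np.save(n+"0.npy",c["img"])
    print(n,{k:v for k,v in c.items() if k!="img"})
print(sensors.get_obs(),robot.tip_reach)
E
```

```text
pics
top {'fov_y': 46.08820214460283, 'cx': 257.0689802080395, 'cy': 191.9515137059114, 'D': array([-0.03826853,  0.        ,  0.        ,  0.        ,  0.        ]), 'xyz': array([ 0.21790606, -0.00474019,  1.55648191]), 'attitude': array([-0.07617766,  0.07995571,  0.70314114, -0.70242194])}
side {'fov_y': 45.03693595397442, 'cx': 255.04372051032033, 'cy': 191.08884785948754, 'D': array([-0.06285241,  0.        ,  0.        ,  0.        ,  0.        ]), 'xyz': array([0.04178498, 0.85308577, 0.70821058]), 'attitude': array([-0.13108083,  0.4742526 ,  0.84048075, -0.22692376])}
{'time': 0.1, 'q': array([-1.37551273e+00,  5.28361520e-01,  1.43375263e+00,  6.41609310e-06,
        1.18137390e+00, -1.78521162e-01]), 'joint_velocities': array([-1.12717055e-03, -1.19900546e-03, -3.44357169e-03, -1.01968165e-04,
       -5.11165608e-05, -8.53066571e-04]), 'joint_torque': array([ 9.24219967e-05, -4.40985847e+01, -1.77150464e+01,  6.34858338e-02,
        5.33824344e-02, -4.86549186e-05]), 'position': array([ 0.22812389, -0.581238  ,  0.24368346]), 'tool_rot': array([ 9.82584322e-01,  1.85814832e-01, -4.97614829e-06, -9.47686667e-04]), 'ft_force': array([ 0.07297258, -0.23937745, -0.02991871]), 'moment': array([ 0.02328564,  0.03809598, -0.0104417 ]), 'grip_force': 0.0, 'grip_width': 0.08702364687568102} 0.022
```

View pics/top0.png

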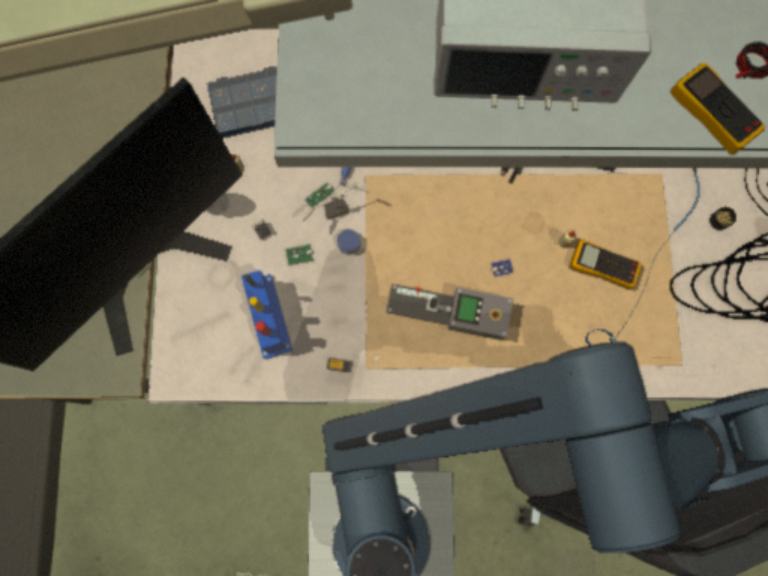

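View pics/side0.png

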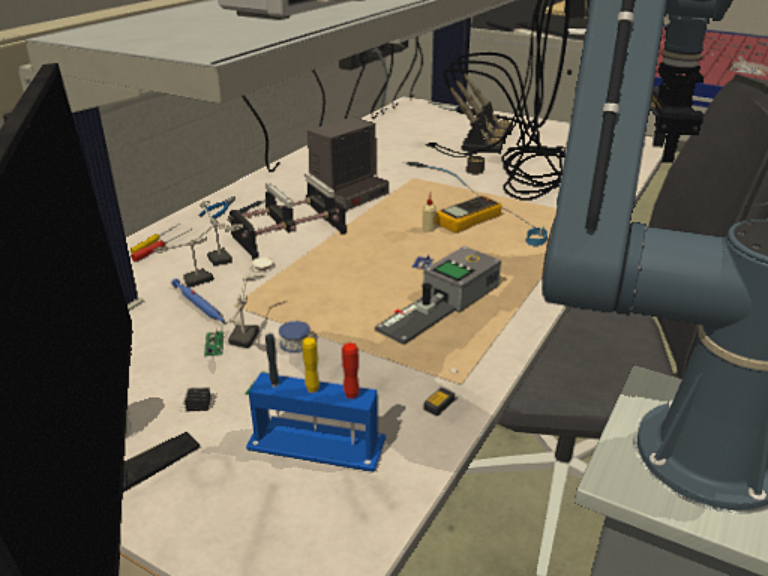

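```bash
python3 - <<'E'
import cv2,numpy as np
t=np.load("top0.npy")[:,:,::-1]; s=np.load("side0.npy")[:,:,::-1]
z=lambda im,x,y,w,h,k:cv2.resize(im[y:y+h,x:x+w],None,fx=k,fy=k,interpolation=cv2.INTER_CUBIC)
a=z(t,250,180,100,50,8); b=z(s,240,155,100,75,4); c=z(s,160,215,100,100,4)
d=z(t,155,170,50,75,4)
cv2.imwrite("pics/m1.png",a)
m=np.zeros((600,800,3),np.uint8); m[:300,:400]=b; m[:400,400:]=c; m[300:600,:200]=d
cv2.imwrite("pics/m2.png",m)
E
```

```text
(no output)
```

View pics/m1.png

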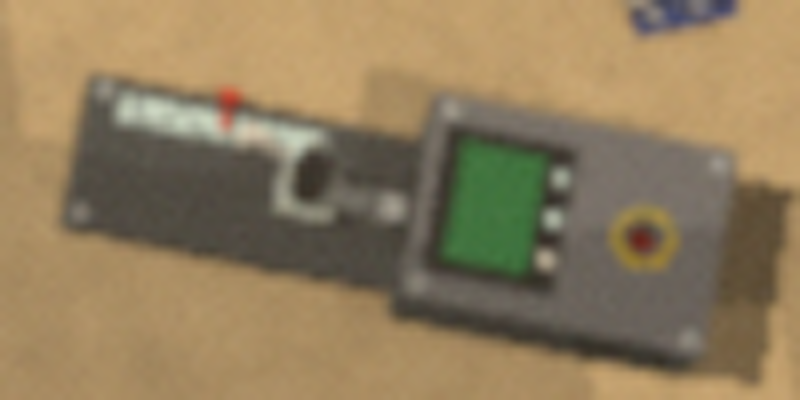

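View pics/m2.png

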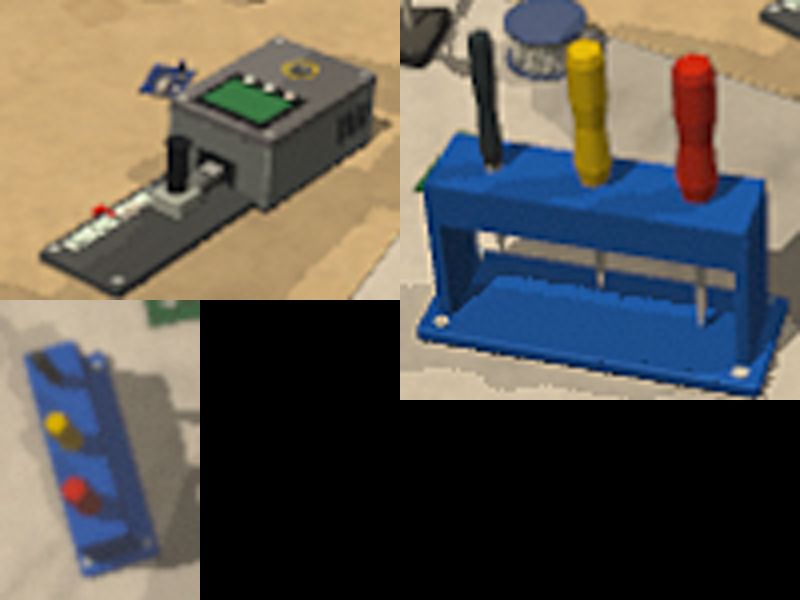

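```bash
cat > m.py <<'E'
from h import *
from scipy.optimize import least_squares
T=eyes.camera("top");S=eyes.camera("side")
def crop(p,ox,oy,k,X,Y): return np.array([(X+(p[0]-ox+.5)/k-.5),(Y+(p[1]-oy+.5)/k-.5)])
t=lambda x,y:crop((x,y),0,0,8,250,180)
s=lambda x,y:crop((x,y),0,0,4,240,155)
r=lambda x,y:crop((x,y),400,0,4,160,215)
d=lambda x,y:crop((x,y),0,300,4,155,170)
# gauge points: (local xyz, pixel top, pixel side)
tp=[((-65,45,60),t(437,97)),((65,45,60),t(735,155)),((65,-45,60),t(703,353)),((-65,-45,60),t(398,297)),((-213,35,10),t(92,75)),((-213,-35,10),t(62,228))]
sp=[((-65,45,60),s(172,98)),((65,45,60),s(281,38)),((65,-45,60),s(376,73)),((-65,-45,60),s(271,140)),((-213,35,10),s(40,253)),((-213,-35,10),s(122,285))]
def W(p,L):
    L=np.atleast_2d(L)*1e-3; return R.from_euler('z',p[2]).apply(L)+[p[0],p[1],0]
def res(p): return np.concatenate([(proj(T,W(p,[a for a,_ in tp]))-[b for _,b in tp]).ravel(),(proj(S,W(p,[a for a,_ in sp]))-[b for _,b in sp]).ravel()])
g0=onz(T,t(566,228),.06)[0]
f=least_squares(res,[g0[0],g0[1],-1.75],loss='soft_l1'); g=f.x
print("gauge",g,np.degrees(g[2]));print(f.fun.reshape(-1,2).round(1).tolist())
def loc(P): return (R.from_euler('z',-g[2]).apply(np.atleast_2d(P)-[g[0],g[1],0])*1e3).round(1)
print("aperture T",onz(T,t(644,238),.06),loc(onz(T,t(644,238),.06)),"S",loc(onz(S,s(300,70),.06)),tri(T,t(644,238),S,s(300,70)))
# red blob
for n,c in(("T",T),("S",S)):
    hsv=cv2.cvtColor(c["img"],cv2.COLOR_RGB2HSV); m=((hsv[...,0]<8)|(hsv[...,0]>172))&(hsv[...,1]>130)&(hsv[...,2]>90)
    q=proj(c,W(g,(-150,30,10)))[0]; v,u=np.nonzero(m); k=np.hypot(u-q[0],v-q[1])<12
    w=hsv[v[k],u[k],1].astype(float); uv=(np.c_[u,v][k]*w[:,None]).sum(0)/w.sum(); print(n,"red",k.sum(),uv)
    for z in(.01,.0125): print(loc(onz(c,uv,z)))
    if n=="T": ru=uv
    else: P,e=tri(T,ru,S,uv); print("tri red",P,loc(P),e)
print("post T top",loc(onz(T,t(322,165),.063)),"S top",loc(onz(S,s(178,139),.063)))
P,e=tri(T,t(322,165),S,s(178,139));print(loc(P),e)
# rack drivers tops at z=.184
for n,a,b in(("grey",d(40,357),r(481,35)),("yel",d(55,425),r(586,46)),("red",d(73,489),r(693,62))):
    P,e=tri(T,a,S,b); print(n,P.round(4),e.round(4),onz(T,a,.184).round(4),onz(S,b,.184).round(4))
# lower ends of handles at z=.1
for n,b in(("grey",r(492,165)),("yel",r(594,181)),("red",r(698,197))): print(n,"base",onz(S,b,.1).round(4))
u=lambda x,y:np.array([(x+.5)/1.5-.5,(y+.5)/1.5-.5])
print("monitor",tri(T,u(240,170),S,u(130,320)),tri(T,u(185,82),S,u(50,65)),tri(T,u(240,170),S,u(50,65)))
E
python3 m.py
```

```text
gauge [ 0.49984018 -0.22705754 -1.77237377] -101.54953655938571
[[-0.3, -0.4], [0.1, -0.2], [-0.2, 0.8], [-0.1, 0.1], [-0.6, -0.0], [-0.8, 0.0], [-0.3, -0.6], [-0.4, -1.5], [0.9, -0.8], [0.6, -0.4], [0.3, -1.5], [-0.3, 0.5]]
aperture T [[ 0.49434771 -0.2593684   0.06      ]] [[32.8  1.1 60. ]] S [[26.6 -1.6 60. ]] (array([ 0.49547369, -0.25997381,  0.05581245]), np.float64(0.00073105101937159))
T red 3 [278.34251969 192.29133858]
[[-149.1   35.5   10. ]]
[[-149.2   35.    12.5]]
S red 10 [265.08829569 207.25410678]
[[-152.3   33.9   10. ]]
[[-155.2   31.4   12.5]]
tri red [ 0.56527538 -0.08812801  0.00742828] [[-149.2   36.3    7.4]] 0.00038680038130672515
post T top [[-106.4    4.2   63. ]] S top [[-112.5    0.4   63. ]]
[[-106.2    5.3   58.2]] 1.666253161580555e-05
grey [0.5545 0.2784 0.1791] 0.0014 [[0.5527 0.277  0.184 ]] [[0.5506 0.2838 0.184 ]]
yel [0.4998 0.2639 0.1828] 0.0026 [[0.4984 0.263  0.184 ]] [[0.5002 0.2654 0.184 ]]
red [0.4489 0.2477 0.1817] 0.0011 [[0.4481 0.2471 0.184 ]] [[0.4477 0.2504 0.184 ]]
grey base [[0.5539 0.2827 0.1   ]]
yel base [[0.5006 0.2666 0.1   ]]
red base [[0.4477 0.2505 0.1   ]]
monitor (array([0.80410994, 0.31061857, 0.13997781]), np.float64(0.00775537387085289)) (array([0.81248737, 0.33147925, 0.51628444]), np.float64(0.0025028235482346182)) (array([0.72285804, 0.30088845, 0.49371208]), np.float64(0.16777884572025015))
```

drive_tool(deltas=[[[0, 0, 0, 0, 0, 0.115], [0, 0, 0, 0, 0, 0.115], [0, 0, 0, 0, 0, 0.115], [0, 0, 0, 0, 0, 0.115], [0, 0, 0, 0, 0, 0.115], [14, -36.5, 6.5, 0, 0, 0], [14, -36.5, 6.5, 0, 0, 0], [14, -36.5, 6.5, 0, 0, 0]]], gripper=46, squeeze=20)

```text
time: 0.87
position: [0.2914, -0.4821, 0.2246]
tool_rot: [0.995, -0.101, 0.0, -0.0]
ft_force: [0.5, -0.7, -1.6]
grip_width: 0.0438
grip_force: 0.0
```

drive_tool(deltas=[[[14, -36.5, 6.5, 0, 0, 0], [14, -36.5, 6.5, 0, 0, 0], [14, -36.5, 6.5, 0, 0, 0], [14, -36.5, 6.5, 0, 0, 0], [14, -36.5, 6.5, 0, 0, 0], [14, -36.5, 6.5, 0, 0, 0], [14, -36.5, 6.5, 0, 0, 0], [14, -36.5, 6.5, 0, 0, 0]]])

```text
time: 1.53
position: [0.4601, -0.2175, 0.1728]
tool_rot: [0.995, -0.101, 0.0, 0.0]
ft_force: [0.4, -0.5, -0.6]
grip_width: 0.0401
grip_force: 0.0
```

drive_tool(deltas=[[[14, -36.5, 6.5, 0, 0, 0], [14, -36.5, 6.5, 0, 0, 0], [14, -36.5, 6.5, 0, 0, 0], [0, 0, 0, 0, 0, 0], [0, 0, 0, 0, 0, 0]]])

```text
time: 1.95
position: [0.5229, -0.1181, 0.153]
tool_rot: [0.995, -0.098, -0.0, -0.0]
ft_force: [-0.8, -0.0, -0.5]
grip_width: 0.0401
grip_force: 0.0
```

```bash
cat > v.py <<'E'
import sys
from h import *
def view(n,cam,x,y,w,h,k,marks=()):
    c=eyes.camera(cam); im=cv2.resize(c["img"][y:y+h,x:x+w,::-1],None,fx=k,fy=k,interpolation=cv2.INTER_CUBIC)
    for P in marks:
        u=(proj(c,P)[0]-[x,y]+.5)*k-.5; cv2.circle(im,tuple(int(round(a)) for a in u),3,(255,0,255),1)
    cv2.imwrite(f"pics/{n}.png",im); return c
E
python3 - <<'E'
from v import *
view("s1","side",240,110,120,120,5,[(.5219,-.1193,.063),(.5219,-.1193,.024),(.5229,-.1181,.131)])
print(sensors.get_obs()["position"])
E
```

```text
[ 0.5224181  -0.11955421  0.15326721]
```

View pics/s1.png

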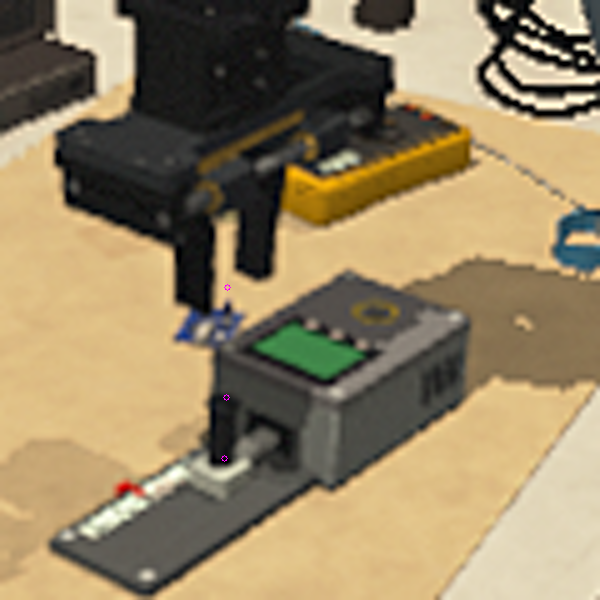

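drive_tool(deltas=[[[2, 0, 20, 0, 0, 0], [0, 0, 25, 0, 0, 0], [0, 0, 25, 0, 0, 0], [0, 0, 20, 0, 0, 0], [0, 0, 13, 0, 0, 0], [0, 0, 0, 0, 0, 0], [0, 0, 0, 0, 0, 0]]])

```text
time: 2.58
position: [0.5236, -0.1221, 0.0503]
tool_rot: [0.995, -0.102, -0.001, -0.0]
ft_force: [-0.0, 0.1, 0.8]
grip_width: 0.0403
grip_force: 0.0
```

drive_tool(deltas=[[[0, 0, 0, 0, 0, 0], [0, 0, 0, 0, 0, 0], [0, 0, 0, 0, 0, 0], [0, 0, 0, 0, 0, 0], [0, 0, 0, 0, 0, 0], [0, 0, 0, 0, 0, 0]]], gripper=0, squeeze=25)

```text
time: 3.08
position: [0.525, -0.1196, 0.0513]
tool_rot: [0.995, -0.101, 0.001, -0.001]
ft_force: [2.5, 4.4, 2.1]
grip_width: 0.0153
grip_force: 24.9
```

drive_tool(deltas=[[[0, -8, 0, 0, 0, 0], [0, -8, 0, 0, 0, 0], [0, -8, 0, 0, 0, 0], [0, -8, 0, 0, 0, 0], [0, -8, 0, 0, 0, 0], [0, -2, 0, 0, 0, 0], [0, 0, 0, 0, 0, 0]]])

```text
time: 3.67
position: [0.5335, -0.0793, 0.0513]
tool_rot: [0.995, -0.099, 0.001, 0.001]
ft_force: [-2.5, -5.1, 6.1]
grip_width: 0.0149
grip_force: 25.0
```

```bash
python3 - <<'E'
from v import *
o=sensors.get_obs();print(o["position"],o["ft_force"],o["grip_force"])
view("s2","side",225,160,80,70,10)
E
```

```text
[ 0.53345829 -0.07931384  0.05127025] [-2.45293165 -5.08564559  6.07043961] 24.990520606734208
```

View pics/s2.png

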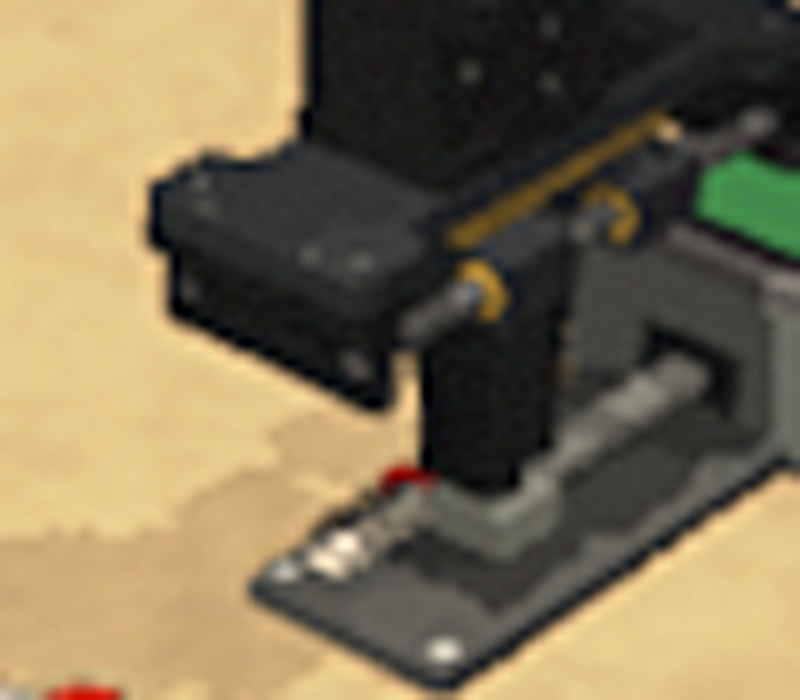

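```bash
cat > r.py <<'E'
from h import *
from scipy.optimize import least_squares
S=eyes.camera("side");T=eyes.camera("top")
g=[0.49984018,-0.22705754,-1.77237377]
def W(L): return R.from_euler('z',g[2]).apply(np.atleast_2d(L)*1e-3)+[g[0],g[1],0]
def red(img,q,r=9):
    f=img.astype(float); w=f[...,0]-np.maximum(f[...,1],f[...,2]); v,u=np.mgrid[:w.shape[0],:w.shape[1]]
    w=np.where((np.hypot(u-q[0],v-q[1])<r)&(w>70),w,0); return np.array([(u*w).sum(),(v*w).sum()])/w.sum(),(w>0).sum()
for n,c,im in(("T0",T,np.load("top0.npy")),("S0",S,np.load("side0.npy")),("Snow",S,S["img"])):
    q=proj(c,W((-150,30,8)))[0]; uv,k=red(im,q); print(n,uv.round(2),k)
    if n=="T0":
        for y in(29.5,32,35):
            for off in((0,0),(-.35,0.05)):
                f=least_squares(lambda x:proj(c,W((x[0],x[1],8)))[0]-uv-off,[-150,30]); print("  x,y",f.x.round(1),off)
            break
    else:
        for y in(29.5,33):
            for off in((0,0),(0,-.5),(0.,-.9)):
                f=least_squares(lambda x:proj(c,W((x[0],y,x[1])))[0]-uv-off,[-150,8]); print("  y",y,"x,z",f.x.round(1),off)
b=lambda x,y:np.array([225+(x+.5)/10-.5,160+(y+.5)/10-.5])
for L,p in(((-213,35,10),b(256,588)),((-213,-35,10),b(443,683)),((-65,-45,10),b(775,470))): print(L,(proj(S,W(L))[0]-p).round(2))
# carriage top corners predicted for pull 41 vs seen
for L,p in(((-164,13,24),b(430,492)),((-164,-13,24),b(495,532)),((-138,-13,24),b(558,485))): print("carr",L,((proj(S,W(L))[0]-p)*10).round(1))
E
python3 r.py
```

```text
T0 [278.45 191.53] 4
  x,y [-149.3   38.8] (0, 0)
  x,y [-150.4   38.3] (-0.35, 0.05)
S0 [265.01 207.11] 11
  y 29.5 x,z [-157.8   15. ] (0, 0)
  y 29.5 x,z [-157.8   16.7] (0, -0.5)
  y 29.5 x,z [-157.8   18. ] (0.0, -0.9)
  y 33 x,z [-153.7   11.6] (0, 0)
  y 33 x,z [-153.7   13.2] (0, -0.5)
  y 33 x,z [-153.7   14.5] (0.0, -0.9)
Snow [264.64 206.86] 5
  y 29.5 x,z [-159.3   16.6] (0, 0)
  y 29.5 x,z [-159.3   18.2] (0, -0.5)
  y 29.5 x,z [-159.3   19.6] (0.0, -0.9)
  y 33 x,z [-155.2   13.1] (0, 0)
  y 33 x,z [-155.3   14.8] (0, -0.5)
  y 33 x,z [-155.3   16.1] (0.0, -0.9)
(-213, 35, 10) [-0.19 -1.98]
(-213, -35, 10) [ 1.01 -1.43]
(-65, -45, 10) [ 4.95 -1.88]
carr (-164, 13, 24) [  5.8 -12.7]
carr (-164, -13, 24) [ 14.7 -17.5]
carr (-138, -13, 24) [ 13.2 -10.3]
```

```bash
cat >> r.py <<'E'
print("----")
uv=np.array([265.01,207.11])
for off in((1.1,-1.35),(.8,-1.4),(.4,-1.6)):
  for y in(29.5,32,34):
    f=least_squares(lambda x:proj(S,W((x[0],y,x[1])))[0]-uv-off,[-150,8]); print(off,y,f.x.round(1))
  for z in(8,11,14):
    f=least_squares(lambda x:proj(S,W((x[0],x[1],z)))[0]-uv-off,[-150,30]); print("   z",z,f.x.round(1))
im=np.load("top0.npy")
x=im[188:204,262:300].astype(int)
print((x[...,0]-np.maximum(x[...,1],x[...,2]))[2:10,12:22]); print("sum"); print(x.sum(2)[8:16,20:34]//3)
E
python3 r.py | sed -n '/----/,$p'
```

```text
----
(1.1, -1.35) 29.5 [-153.2   17.2]
(1.1, -1.35) 32 [-150.2   14.7]
(1.1, -1.35) 34 [-147.9   12.7]
   z 8 [-142.3   38.8]
   z 11 [-145.8   35.8]
   z 14 [-149.4   32.7]
(0.8, -1.4) 29.5 [-154.4   18. ]
(0.8, -1.4) 32 [-151.5   15.5]
(0.8, -1.4) 34 [-149.2   13.5]
   z 8 [-142.7   39.6]
   z 11 [-146.2   36.5]
   z 14 [-149.7   33.5]
(0.4, -1.6) 29.5 [-156.1   19.5]
(0.4, -1.6) 32 [-153.2   17. ]
(0.4, -1.6) 34 [-150.9   15. ]
   z 8 [-142.6   41.1]
   z 11 [-146.1   38. ]
   z 14 [-149.7   35. ]
[[ 33  31  35  44  48  42  36  35  34  33]
 [ 25  25  31  63  97  79  49  34  34  31]
 [ 10  11  18  59 108  91  46  29  31  32]
 [ -4  -4   2  37  69  45  18  18  19  23]
 [ -9  -9  -5  35  68  17   1   3   5   6]
 [ -9  -9  -5  34  63   9   2   9   3  -6]
 [ -6  -7  -6  13  24   6   8  14   9   3]
 [  0  -1  -4   0  -1   5  10  14  14  11]]
sum
[[190 182 176 183 179 175 166 153 125  99  91  90  93  96]
 [163 164 166 179 194 195 181 160 131 101  82  81  79  81]
 [117 132 145 162 182 175 134 113 104  96  82  79  79  74]
 [ 85  99 117 143 158 130  78  65  76  79  83  79  78  75]
 [ 77  76  93 125 130  78  57  53  59  68  81  84  78  74]
 [ 76  75  96 128 118  62  51  53  57  72  81  72  70  72]
 [ 75  78 113 136 110  60  50  54  59  79  90  75  67  71]
 [ 73  81 122 142 102  56  50  53  70  90  99  94  85  85]]
```

```bash
cat >> r.py <<'E'
print("====")
def loc(P): return (R.from_euler('z',-g[2]).apply(np.atleast_2d(P)-[g[0],g[1],0])*1e3).round(1)
for row in(200,201,202,203,204,205):
    p=im[row,278:300].astype(int).sum(1)//3; print(row,p)
for z in(5,10,14): print("mark",z,loc(onz(T,(278.2,192),z/1e3)))
for z in(10,24): print("carr left edge",z,loc(onz(T,(283.7,202),z/1e3)))
E
python3 r.py | sed -n '/====/,$p'
```

```text
====
200 [ 81  80  77  78  77  76  93 125 130  78  57  53  59  68  81  84  78  74
  72  71  71  74]
201 [ 77  75  77  74  76  75  96 128 118  62  51  53  57  72  81  72  70  72
  72  72  74  74]
202 [ 75  74  75  74  75  78 113 136 110  60  50  54  59  79  90  75  67  71
  66  66  71  71]
203 [ 74  72  72  72  73  81 122 142 102  56  50  53  70  90  99  94  85  85
  82  81  85  78]
204 [ 72  71  70  71  73  79 125 148 117  67  53  63  85 102 107 104 105 102
  96 107 124 119]
205 [ 74  74  74  74  75  83 123 150 136 113  97  97 103 103  97 102 105 102
  99 117 142 144]
mark 5 [[-149.8   37.6    5. ]]
mark 10 [[-149.8   36.5   10. ]]
mark 14 [[-149.9   35.5   14. ]]
carr left edge 10 [[-124.2    5.1   10. ]]
carr left edge 24 [[-124.5    2.2   24. ]]
```

drive_tool(deltas=[[[0, 1.7, 0, 0, 0, 0], [0, 0, 0, 0, 0, 0], [0, 0, 0, 0, 0, 0], [0, 0, 0, 0, 0, 0], [0, 0, 0, 0, 0, 0], [0, 0, 0, 0, 0, 0], [0, 0, 0, 0, 0, 0], [0, 0, 0, 0, 0, 0]]])

```text
time: 4.68
position: [0.533, -0.0817, 0.0513]
tool_rot: [0.995, -0.1, 0.001, 0.001]
ft_force: [-3.1, -5.6, 5.6]
grip_width: 0.0154
grip_force: 25.0
```

drive_tool(deltas=[[[0, 0, 0, 0, 0, 0], [0, 0, 0, 0, 0, 0], [0, 0, 0, 0, 0, 0], [0, 0, 0, 0, 0, 0], [0, 0, 0, 0, 0, 0]]])

```text
time: 5.1
position: [0.533, -0.0817, 0.0513]
tool_rot: [0.995, -0.1, 0.001, 0.001]
ft_force: [-1.3, -5.7, 6.6]
grip_width: 0.0153
grip_force: 25.0
```

```bash
python3 - <<'E'
from v import *
o=sensors.get_obs();print(o["time"],o["position"],o["ft_force"])
# compare mark/carriage in top view and side for evidence
view("t3","top",255,170,100,75,8)
E
```

```text
5.1 [ 0.53298466 -0.08169778  0.05128963] [-1.27535568 -5.6869234   6.56982311]
```

View pics/t3.png

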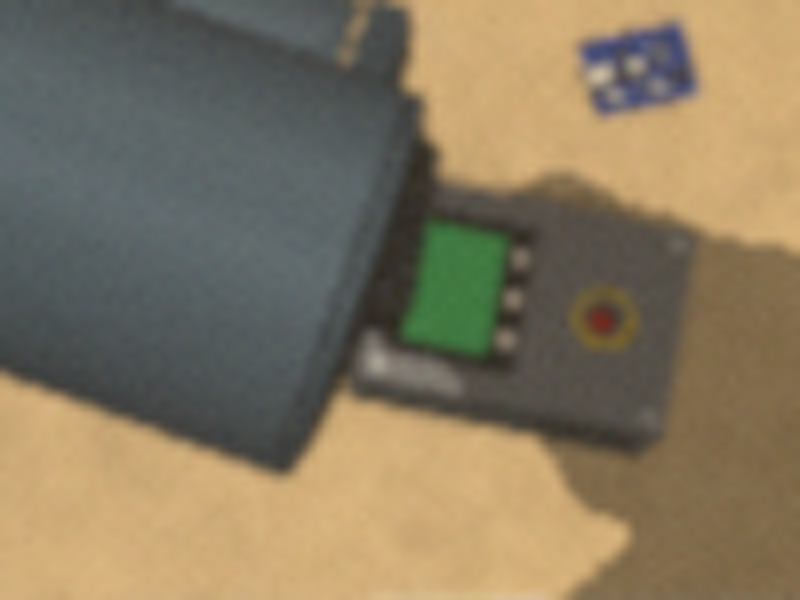

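drive_tool(deltas=[[[0, -1, 0, 0, 0, 0], [0, 0, 0, 0, 0, 0], [0, 0, 0, 0, 0, 0], [0, 0, 0, 0, 0, 0], [0, 0, 0, 0, 0, 0], [0, 0, 0, 0, 0, 0], [0, 0, 0, 0, 0, 0], [0, 0, 0, 0, 0, 0]]])

```text
time: 5.82
position: [0.5332, -0.0807, 0.0513]
tool_rot: [0.995, -0.1, 0.001, 0.001]
ft_force: [-2.5, -4.5, 6.1]
grip_width: 0.0152
grip_force: 25.0
```

drive_tool(deltas=[[[0, 0, 0, 0, 0, 0], [0, 0, 0, 0, 0, 0], [0, 0, 0, 0, 0, 0], [0, 0, 0, 0, 0, 0]]])

```text
time: 6.15
position: [0.5332, -0.0806, 0.0513]
tool_rot: [0.995, -0.1, 0.001, 0.001]
ft_force: [-2.2, -5.1, 5.7]
grip_width: 0.015
grip_force: 25.0
```

drive_tool(deltas=[[[0, 8, 0, 0, 0, 0], [0, 8, 0, 0, 0, 0], [0, 8, 0, 0, 0, 0], [0, 8, 0, 0, 0, 0], [0, 6, 0, 0, 0, 0], [0, 0, 0, 0, 0, 0]]])

```text
time: 6.65
position: [0.5254, -0.1182, 0.0513]
tool_rot: [0.995, -0.101, 0.001, 0.001]
ft_force: [-1.4, -3.2, 5.2]
grip_width: 0.0154
grip_force: 25.0
```

drive_tool(deltas=[[[0, 0, 0, 0, 0, 0], [0, 0, 0, 0, 0, 0], [0, 0, 0, 0, 0, 0], [0, 0, 0, 0, 0, 0], [0, 0, -15, 0, 0, 0], [0, 0, -30, 0, 0, 0], [0, 0, -35, 0, 0, 0], [0, 0, -35, 0, 0, 0]]], gripper=46)

```text
time: 7.32
position: [0.5241, -0.1164, 0.1657]
tool_rot: [0.995, -0.1, -0.002, -0.001]
ft_force: [0.5, -0.4, 0.4]
grip_width: 0.0399
grip_force: 0.0
```

drive_tool(deltas=[[[0, 0, -21, 0, 0, -0.121], [0, 0, -21, 0, 0, -0.121], [0, 0, -21, 0, 0, -0.121], [0, 0, -21, 0, 0, -0.121], [13.8, -37.2, 0, 0, 0, 0], [13.8, -37.2, 0, 0, 0, 0], [13.8, -37.2, 0, 0, 0, 0], [13.8, -37.2, 0, 0, 0, 0]]], gripper=55)

```text
time: 7.98
position: [0.5359, 0.0429, 0.2494]
tool_rot: [0.99, 0.141, -0.0, -0.0]
ft_force: [1.0, -0.1, -0.3]
grip_width: 0.0478
grip_force: 0.0
```

drive_tool(deltas=[[[13.8, -37.2, 0, 0, 0, 0], [13.8, -37.2, 0, 0, 0, 0], [13.8, -37.2, 0, 0, 0, 0], [13.8, -37.2, 0, 0, 0, 0], [13.8, -37.2, 0, 0, 0, 0], [13.8, -37.2, 0, 0, 0, 0], [0, 0, 0, 0, 0, 0], [0, 0, 0, 0, 0, 0]]])

```text
time: 8.65
position: [0.5525, 0.2809, 0.2487]
tool_rot: [0.99, 0.143, -0.001, 0.0]
ft_force: [-0.4, -1.1, -1.6]
grip_width: 0.0477
grip_force: 0.0
```

```bash
python3 - <<'E'
from v import *
o=sensors.get_obs();p=o["position"];print(p,o["tool_rot"])
view("s4","side",150,130,130,150,4,[p+[0,0,-.022],p*[1,1,0]+[0,0,.184],(.5539,.2787,.184),(.5539,.2787,.1)])
E
```

```text
[0.5525455  0.28086512 0.24865223] [ 9.89680801e-01  1.43287852e-01 -7.08788314e-04  2.24554143e-05]
```

View pics/s4.png

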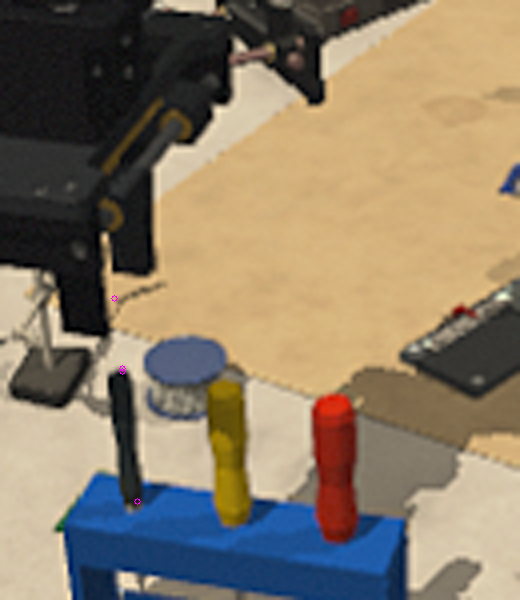

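drive_tool(deltas=[[[-1.5, 0, 20, 0, 0, 0], [0, 0, 25, 0, 0, 0], [0, 0, 25, 0, 0, 0], [0, 0, 20.5, 0, 0, 0], [0, 0, 0, 0, 0, 0], [0, 0, 0, 0, 0, 0]]])

```text
time: 9.2
position: [0.5515, 0.2761, 0.1581]
tool_rot: [0.99, 0.14, -0.002, 0.0]
ft_force: [0.1, -0.6, 0.7]
grip_width: 0.0477
grip_force: 0.0
```

drive_tool(deltas=[[[0, 0, 0, 0, 0, 0], [0, 0, 0, 0, 0, 0], [0, 0, 0, 0, 0, 0], [0, 0, 0, 0, 0, 0], [0, 0, 0, 0, 0, 0], [0, 0, 0, 0, 0, 0], [0, 0, 0, 0, 0, 0]]], gripper=0, squeeze=35)

```text
time: 9.78
position: [0.5522, 0.2789, 0.1595]
tool_rot: [0.99, 0.141, 0.0, -0.001]
ft_force: [-0.2, 2.7, 1.3]
grip_width: 0.0128
grip_force: 35.0
```

drive_tool(deltas=[[[0, 0, -8, 0, 0, 0], [0, 0, -16, 0, 0, 0], [0, 0, -22, 0, 0, 0], [0, 0, -22, 0, 0, 0], [0, 0, -16, 0, 0, 0], [0, 0, -8, 0, 0, 0], [0, 0, 0, 0, 0, 0], [0, 0, 0, 0, 0, 0]]])

```text
time: 10.45
position: [0.5521, 0.2776, 0.2511]
tool_rot: [0.99, 0.141, -0.0, 0.0]
ft_force: [-0.4, 0.4, -0.8]
grip_width: 0.013
grip_force: 35.0
```

```bash
cat > ap.py <<'E'
from h import *
T=eyes.camera("top");S=eyes.camera("side")
def ring(c,q,r):
    hsv=cv2.cvtColor(c["img"],cv2.COLOR_RGB2HSV).astype(int); v,u=np.mgrid[:384,:512]
    near=np.hypot(u-q[0],v-q[1])<r
    m=near&(hsv[...,0]>15)&(hsv[...,0]<35)&(hsv[...,1]>95)
    (x,y),ax,_=cv2.fitEllipse(np.c_[u[m],v[m]].astype(np.float32)) if m.sum()>5 else ((0,0),(0,0),0)
    return m.sum(),np.array([u[m].mean(),v[m].mean()]),np.array([(u[m].min()+u[m].max())/2,(v[m].min()+v[m].max())/2])
for n,c,q,r in(("T",T,(330.1,209.4),7),("S",S,(314.6,172.1),7)):
    k,a,b=ring(c,q,r); print(n,k,a,b,onz(c,a,.06)[0][:2],onz(c,b,.06)[0][:2])
    if n=="S":
        for o in((1.1,-1.3),(.9,-.9)): print("  bias corr",onz(c,a+o,.06)[0][:2])
o=sensors.get_obs();print(o["position"],o["tool_rot"],o["grip_width"],o["grip_force"])
E
python3 ap.py
```

```text
T 42 [329.88095238 209.47619048] [330.  209.5] [ 0.49378688 -0.25873325] [ 0.49370476 -0.25913324]
S 36 [314.88888889 171.75      ] [314.5 170. ] [ 0.49319934 -0.25526216] [ 0.4985728  -0.26451781]
  bias corr [ 0.4936538  -0.26415845]
  bias corr [ 0.49316208 -0.26161384]
[0.5513862 0.2774346 0.2496997] [ 9.90020470e-01  1.40915643e-01 -1.46090521e-03  3.42284382e-04] 0.012914545469994453 34.977954011410475
```

drive_tool(deltas=[[[-7, 17.5, 0, 0, 0, 0], [-14.7, 35.8, 0, 0, 0, 0], [-14.7, 35.8, 0, 0, 0, 0], [-14.7, 35.8, 0, 0, 0, 0], [-14.7, 35.8, 0, 0, 0, 0], [-14.7, 35.8, 0, 0, 0, 0], [-14.7, 35.8, 0, 0, 0, 0], [-14.7, 35.8, 0, 0, 0, 0]]])

```text
time: 11.22
position: [0.5203, -0.0119, 0.2498]
tool_rot: [0.99, 0.141, -0.001, -0.0]
ft_force: [1.0, 0.3, 0.2]
grip_width: 0.0126
grip_force: 35.0
```

drive_tool(deltas=[[[-14.7, 35.8, 0, 0, 0, 0], [-14.7, 35.8, 0, 0, 0, 0], [-14.7, 35.8, 8, 0, 0, 0], [-14.7, 35.8, 8, 0, 0, 0], [-14.7, 35.8, 8, 0, 0, 0], [-14.7, 35.8, 8, 0, 0, 0], [-7.5, 17.5, 8, 0, 0, 0], [0, 0, 8, 0, 0, 0]]])

```text
time: 11.88
position: [0.4939, -0.2649, 0.2014]
tool_rot: [0.99, 0.138, -0.0, 0.001]
ft_force: [0.3, 0.1, -0.4]
grip_width: 0.0132
grip_force: 35.0
```

drive_tool(deltas=[[[0, 0, 0, 0, 0, 0], [0, 0, 0, 0, 0, 0]]])

```text
time: 12.05
position: [0.4934, -0.2586, 0.2016]
tool_rot: [0.99, 0.141, -0.001, -0.002]
ft_force: [-0.3, 0.1, -0.1]
grip_width: 0.0128
grip_force: 35.0
```

```bash
python3 - <<'E'
from v import *
o=sensors.get_obs();p=o["position"];print(p,o["tool_rot"],o["grip_force"])
q=R.from_quat(o["tool_rot"]); tip=p+q.apply([0,0,.1155]); print(tip)
c=view("s5","side",270,100,90,110,5,[tip,p+q.apply([0,0,.022])])
d=eyes.camera("top"); im=cv2.resize(d["img"][170:245,280:360,::-1],None,fx=4,fy=4,interpolation=cv2.INTER_CUBIC)
a=cv2.imread("pics/s5.png"); m=np.zeros((550,780,3),np.uint8); m[:550,:450]=a; m[:300,455:775]=im; cv2.imwrite("pics/s5.png",m)
E
```

```text
[ 0.49343114 -0.25864517  0.20159119] [ 0.99002421  0.14087868 -0.00139998 -0.00181772] 34.9799926020205
[ 0.49305181 -0.25827503  0.08609241]
```

View pics/s5.png

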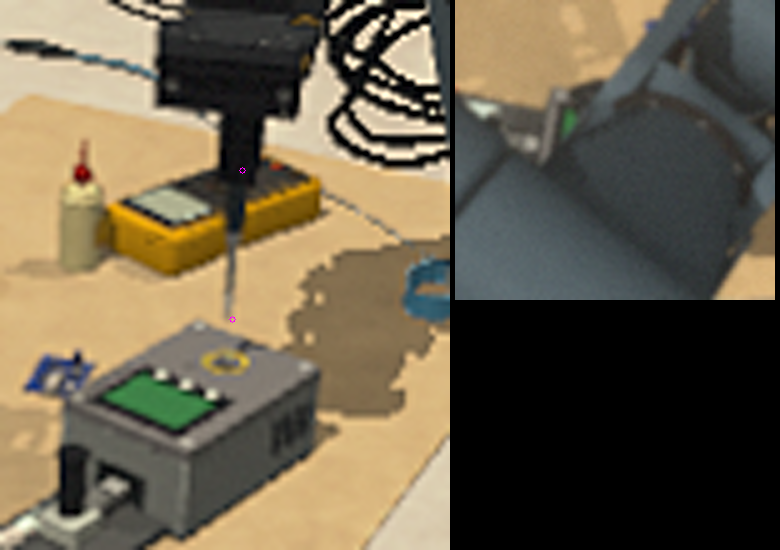

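drive_tool(deltas=[[[0, 1, 10, 0, 0, 0], [0, 0, 10, 0, 0, 0], [0, 0, 0, 0, 0, 0], [0, 0, 0, 0, 0, 0], [0, 0, 0, 0, 0, 0]]])

```text
time: 12.57
position: [0.4948, -0.2607, 0.1829]
tool_rot: [0.99, 0.141, -0.0, -0.0]
ft_force: [-0.6, -0.4, -0.4]
grip_width: 0.0128
grip_force: 35.0
```

```bash
python3 - <<'E'
from v import *
o=sensors.get_obs();p=o["position"];print(p,o["tool_rot"],o["ft_force"])
q=R.from_quat(o["tool_rot"]); tip=p+q.apply([0,0,.1155]); print(tip)
c=view("s6","side",290,140,50,50,12,[tip]); print(proj(c,tip),proj(c,tip*[1,1,0]+[0,0,.06]))
for d in((.003,0,0),(0,.003,0),(0,0,.003)): print(d,(proj(c,tip+d)-proj(c,tip)).round(2))
E
```

```text
[ 0.49482946 -0.26067199  0.18285685] [ 9.89987226e-01  1.41156826e-01 -1.26615594e-04 -1.64372173e-04] [-0.6016301  -0.38771079 -0.37394065]
[ 0.49479514 -0.26063853  0.06735686]
[[315.2946399  168.63849939]] [[315.14052901 170.85496338]]
(0.003, 0, 0) [[-0.94 -0.24]]
(0, 0.003, 0) [[-0.42  0.42]]
(0, 0, 0.003) [[ 0.06 -0.91]]
```

View pics/s6.png

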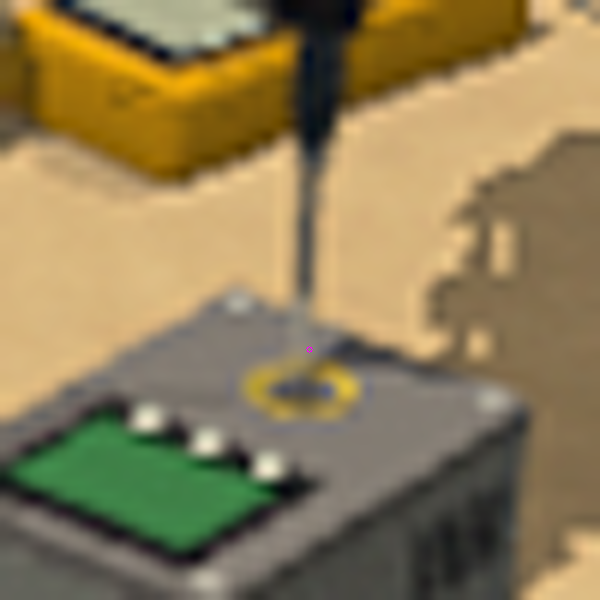

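drive_tool(deltas=[[[0, 0, 5, 0, 0, 0], [0, 0, 5, 0, 0, 0], [0, 0, 4, 0, 0, 0], [0, 0, 3, 0, 0, 0], [0, 0, 0, 0, 0, 0]]])

```text
time: 13.03
position: [0.4942, -0.2606, 0.165]
tool_rot: [0.99, 0.141, -0.001, -0.001]
ft_force: [-0.5, 0.1, -0.3]
grip_width: 0.0129
grip_force: 35.0
```

drive_tool(deltas=[[[0, 0, 4, 0, 0, 0], [0, 0, 4, 0, 0, 0], [0, 0, 3, 0, 0, 0], [0, 0, 3, 0, 0, 0], [0, 0, 0, 0, 0, 0], [0, 0, 0, 0, 0, 0]]])

```text
time: 13.53
position: [0.4948, -0.261, 0.1521]
tool_rot: [0.99, 0.141, -0.0, -0.0]
ft_force: [-0.4, 0.8, 1.6]
grip_width: 0.0133
grip_force: 35.0
```

drive_tool(deltas=[[[0, 0, 2, 0, 0, 0], [0, 0, 2, 0, 0, 0], [0, 0, 1, 0, 0, 0], [0, 0, 0, 0, 0, 0], [0, 0, 0, 0, 0, 0]]], squeeze=50)

```text
time: 13.95
position: [0.4949, -0.2611, 0.1479]
tool_rot: [0.99, 0.141, 0.0, 0.0]
ft_force: [-1.5, 1.0, 7.6]
grip_width: 0.0128
grip_force: 50.0
```

drive_tool(deltas=[[[0, 0, 1, 0, 0, 0], [0, 0, 0.5, 0, 0, 0], [0, 0, 0, 0, 0, 0], [0, 0, 0, 0, 0, 0], [0, 0, 0, 0, 0, 0], [0, 0, 0, 0, 0, 0]]])

```text
time: 14.45
position: [0.4951, -0.2611, 0.1476]
tool_rot: [0.99, 0.141, 0.0, 0.001]
ft_force: [-3.3, 2.0, 15.0]
grip_width: 0.0128
grip_force: 50.0
```

```bash
python3 -c "
from rig import ticket,sensors
print(sensors.get_obs()['ft_force']);print(ticket.hand_in())"
```

```text
[-3.30254358  2.02777805 14.98649143]
the job is handed in; nothing more can be done
None
```

Job handed in at about 14.5 s: I pulled the slide out about 39–41 mm to the red mark, held it for over a second and let it go home. I then pressed the button onto its hard stop (about 15 N) with the small grey screwdriver, still gripped upright at hand-in. The gripper and arm hid the pointer, so I set the mark position from camera measurements good to about 2 mm (tolerance 4 mm), and the hand-in call returned no verdict.

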